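Hang a keyhole tray on the sprung stud of a worktop organiser

TASK

Pick up the small green tray by its black grip and hang it on the stud of the wooden organiser board: slip the round part of the keyhole over the stud's brass head until the back plate meets the board, then, still holding the tray, press it down until it is fully home, locked behind the head. Then let go, leaving it hanging upright and flat on the board. Work gently, with no more than about 20 N on the board and stud, and leave the salt shaker, spice jar and cup as they stand.

Things in the scene. Friction and masses are not known exactly. Their poses are not given: they have to be found in the camera images.
- organiser: Fixed wooden board, 150 mm wide (y), 136 mm high, 16 mm thick, on a 10 mm thick steel foot that reaches 30 mm ahead of it. Origin: centre of the lower edge of its front face, at worktop level; x points into the board (away from the robot's side), y to the left along the face, z up. The front face is the plane x = 0.
- stud_nominal (a point): Centre of the square steel patch on the board's face, 110 mm above the worktop; axes as the organiser's. The stud stands out of the face (to -x) near here, but its axis lies up to 11 mm to either side and 8 mm above or below this point, differently each time, and is not reported: look or feel for it. Neck 8 mm across; brass head 18 mm across, its back 6.5 mm and its front 11.5 mm off the face.
- stud_pin (a joint): How far the stud's head is drawn out of the board against its spring, 0 at rest, at most 0.006 m (about 2 N to start, 1.5 N more per mm); near 0.0015 when the tray hangs locked. The stud is firm sideways and up and down.
- holder: Green tray with a back plate, 0.22 kg (from a fifth less to a third more), upright. Origin: centre of the lower edge of the plate's back face; x out of the back face (into the board when hung), y left, z up, as the organiser's when hung. Plate 80 mm wide, 96 mm high, 4 mm thick (x -4 to 0 mm). The tray reaches to x = -64 mm, 28 mm high.
- keyhole_entry (a point): Centre of the keyhole's entry on the plate's back face, 48 mm above the holder's origin; axes as the holder's. The entry is an octagon 24 mm across flats, through the plate; from it an 11 mm wide slot leads straight up, through 45 degree shoulders, to a closed end 80 mm above the origin.
- keyhole_seat (a point): Where the stud's axis lies when fully home, on the plate's back face, 76 mm above the holder's origin (28 mm above the entry centre). Beside the slot two ramped rails thicken the plate's front to 8 mm and draw the sprung head out: pressing down takes roughly 2 to 12 N, the tray may stick part way if left, and a hard stop is felt when the neck meets the slot's end.
- holder_grip (a point): Middle of the black grip on top of the plate, 114 mm above the holder's origin and 22 mm in front of its back face (x = -22 mm); axes as the holder's. The grip is 18 mm wide (y; pinch it across this from above), 40 mm deep (x from -40 to 0) and reaches from 90 to 134 mm height.
- salt_shaker: Salt shaker, 44 mm across, 90 mm high, bystander; origin at the centre of its underside, z up.
- jar: Spice jar with a mustard-coloured cap, 42 mm across, 106 mm high, bystander; origin at the centre of its underside, z up.
- cup: Cream cup with a diamond pattern, 90 mm across with handle 114 mm, 60 mm high, bystander; origin at the centre of its underside, z up.
There are look-alikes about, which are no part of the job. There is more than one size of the organiser; the one meant has the size given above.

How it is judged:
On the way, in this order (a step that is already met when the one before it is completed fails the run):
1. the entry hole is slipped over the stud's head: the head stands in front of the plate, at the height of the entry hole (x of stud_head in the frame of keyhole_entry between -0.014 and -0.006 m and y of stud_head in the frame of keyhole_entry between -0.006 and 0.006 m and z of stud_head in the frame of keyhole_entry between -0.006 and 0.008 m), for 0.1 s.
2. the tray is slid down fully home (stud within 2.5 mm of the seat) while the fingers still hold it (x of stud_head in the frame of keyhole_seat between -0.014 and -0.006 m and y of stud_head in the frame of keyhole_seat between -0.0025 and 0.0025 m and z of stud_head in the frame of keyhole_seat between -0.0025 and 0.0025 m and contact force between the fingers and holder above 1 N), for 0.2 s.
At the end, for the whole second after the job is handed in: The tray hangs on the stud, at rest and released: the stud's axis within 2.5 mm of the keyhole's seat sideways and in height, its head in front of the plate, the foot of the back plate within 3 mm of the board's face, the tray upright within 0.06 rad (x of stud_head in the frame of keyhole_seat between -0.014 and -0.006 m and y of stud_head in the frame of keyhole_seat between -0.0025 and 0.0025 m and z of stud_head in the frame of keyhole_seat between -0.0025 and 0.0025 m and x of holder in the frame of organiser between -0.003 and 0.003 m and angle between holder's own z axis and vertical below 0.06 rad and linear speed of holder below 0.01 m/s and angular speed of holder below 0.1 rad/s); the robot touches nothing.
It fails at once if the tray presses on the board or the stud with more than 25 N (contact force between holder and organiser above 25 N or contact force between holder and stud_head above 25 N or contact force between holder and stud_neck above 25 N).
It fails at once if the robot presses on the board with more than 25 N (contact force between any of the fingers, the arm and organiser above 25 N).
It fails at once if the salt shaker is moved more than 20 mm or tipped (distance of salt_shaker from where it was at the start of the episode above 0.02 m or angle between salt_shaker's own z axis and vertical above 0.3 rad).
It fails at once if the spice jar is moved more than 20 mm or tipped (distance of jar from where it was at the start of the episode above 0.02 m or angle between jar's own z axis and vertical above 0.3 rad).
It fails at once if the cup is moved more than 20 mm or tipped (distance of cup from where it was at the start of the episode above 0.02 m or angle between cup's own z axis and vertical above 0.3 rad).
It also fails if it takes over 72 s, if anything falls off the work surface, if the arm or the gripper's body presses on something with over 40 N, if the wrist force passes 120 N, or if a joint passes its speed limit or range.

ROBOT

A 6-joint arm with a two-finger parallel gripper is mounted at the origin on a cart in front of the work surface, level with it; the furniture and walls round the work are solid. World frame = base frame: x ahead of the robot, y to its left, z up, the work surface at z = 0. Lengths are in m, angles in rad, forces in N, time in s.
With the tool pointing down it reaches from about 0.3 to 0.75 m from the base axis. Payload 8.5 kg.
Tool frame: the origin (TCP) lies at the very end of the fingers, on their centre line; the grasp point (between the pads) lies 19 mm behind it (manip.grip_depth is the distance from the TCP to the grasp point, in m); z points along the fingers, y is the line along which they close (so a half turn about z gives the same grasp; the last joint's range is limited). The gripper opens to 88 mm and grips with 3 to 60 N. Pads are 18 mm wide; open, the fingers measure 123 mm over their backs; the gripper's body (75 mm by 187 mm) begins 45 mm behind the grasp point.
Start: joints at [-1.416, 0.381, 1.297, -0, 1.464, -0.215], TCP at [0.199, -0.513, 0.239] pointing down, gripper open.
Joint ranges: [-3.11, 3.11], [-0.89, 2.33], [0.22, 2.48], [-1.42, 4.56], [0.17, 2.85], [-2.88, 2.88]. Speed limits (rad/s): [2.39, 2.39, 3.14, 3.14, 3.14, 3.14].

INTERFACE

Orientations are given as a 3x3 rotation matrix whose columns are the frame's x, y, z axes.
In Python, from station import manip, optics, workorder gives the robot as it stands.
- The arm moves only by the tool arm_command, never from a script. Its argument "moves" is text: rows parted by semicolons, each of 7 numbers parted by spaces: the closure, from 0 (fully open) to 1 (shut), then the shift along the tool's x, y, z in m, then the turn, a rotation vector about the tool's x, y, z in rad. A call has 1 to 12 rows; each row is the pose to reach, as a shift and turn from the pose commanded when the call began, along the tool's axes at that moment; what a row does not reach only later rows make up. A row lasts 1/8 s, in which the tool goes at most 62.5 mm and 10.7 degrees, less where a joint would pass 70% of its speed; a pose out of reach is approached as far as the arm can. A call with a gripper value outside its range is refused whole. The fingers move at their own pace and stop on an object; "force" is the grip in N (left out, the last holds). Time passes only in rows, so rows that repeat a pose let the fingers close. It gives the time, the measured TCP pose, the force, the opening and the grip force at its end, in the units of the state.
- manip.get_state(): the state, without advancing time (a new reading comes with each control period).
- optics.get_image(name): name is "scene" or "top" or "wrist"; returns the picture (480x640x3 uint8, red, green, blue); there is no depth.
- optics.camera_model(name): a dict with "fx", "fy", "cx", "cy" (pixels), "world_to_cam" (4x4, takes a point from world to camera coordinates); the wrist camera has in their place "mount" (4x4, takes a point from camera to tool coordinates, whose origin is the TCP and whose axes are the flange's). Camera axes: x right, y up, looking along -z (the intrinsics and any distortion apply to the point x, -y, -z); pixel columns grow to the right and rows downward; lengths in m; the calibration is good to about 2 mm. A picture is of the moment at which its call begins: read the wrist's pose just before it. camera_model takes no time and is no camera call.
- workorder.close_job(): hands the job in; it is judged then, once.
The state is a dict: "clock": time; "q": joint angles; "qvel": joint speeds; "joint_torque": joint torques, N m; "tcp_pos": TCP position; "tcp_rot": TCP orientation; "ft_force": force on the tool from outside, world axes, zero at the start; "torque": the same for the moment, N m; "grip_width": finger opening in m; "grip_force": force on a finger pad.
Only numpy, scipy, OpenCV 4.12 (cv2) and the standard library are available. Lean on these libraries where they do the work, as an engineer would, in place of code of your own. Each camera call takes 0.05 s, during which the arm holds its last target. There are 200 camera calls.

## Working session

There is one attempt and no reset: what is moved stays moved. The work goes in short steps, Python scripts to look and compute and a tool call to move; the robot and the scene stay as the last step left them, time stands still between calls to the robot, and variables do not carry over. Pictures are saved under pics/ and viewed, at most 10 in all, crops included, and the job is handed in when it is done.

Besides the shell and the picture viewer there is one more tool, called after ">>>" as name(argument=value, ...) on one line, values as JSON. arm_command: Moves the arm, as the interface text tells. Its arguments: {"type":"object","properties":{"moves":{"type":"string"},"force":{"type":"number"}},"required":["moves"]}

```bash
mkdir -p pics
python3 - <<'E'
from station import manip, optics
import cv2,numpy as np
a=[]
for n in("scene","top"):
    im=optics.get_image(n); cv2.imwrite(f"pics/{n}0.png",im[:,:,::-1])
    m=optics.camera_model(n); print(n,{k:(np.round(v,4).tolist() if not isinstance(v,str) else v) for k,v in m.items()})
m=optics.camera_model("wrist");print({k:(np.round(v,4).tolist()) for k,v in m.items()})
s=manip.get_state();print(s, manip.grip_depth)
E
```

```text
scene {'fx': 511.4736, 'fy': 511.4736, 'cx': 322.5411, 'cy': 237.1618, 'world_to_cam': [[-0.8155, -0.5785, -0.0161, 0.4427], [0.2622, -0.3943, 0.8808, -0.1861], [-0.5159, 0.7141, 0.4732, -1.0646], [0.0, 0.0, 0.0, 1.0]]}
top {'fx': 624.9209, 'fy': 624.9209, 'cx': 312.1185, 'cy': 247.2482, 'world_to_cam': [[-0.0365, -0.9993, -0.0124, 0.0918], [0.8409, -0.0374, 0.5399, -0.4513], [-0.54, 0.0093, 0.8416, -1.4165], [0.0, 0.0, 0.0, 1.0]]}
{'fx': 376.6833, 'fy': 376.6833, 'cx': 319.6954, 'cy': 245.3695, 'mount': [[-0.0002, 0.9458, 0.3248, 0.0857], [1.0, 0.0001, 0.0004, 0.0003], [0.0003, 0.3248, -0.9458, -0.1462], [0.0, 0.0, 0.0, 1.0]]}
{'clock': 0.1, 'q': array([-1.41627623e+00,  3.81143951e-01,  1.29813310e+00, -1.39377497e-05,
        1.46358625e+00, -2.15309576e-01]), 'qvel': array([ 1.33363129e-03,  7.52715047e-07, -1.08436450e-03,  1.53109696e-04,
       -2.34176060e-04,  1.43145736e-03]), 'joint_torque': array([ 4.14694616e-03, -4.38648999e+01, -2.24909967e+01,  7.15000858e-02,
        3.42357194e-02, -7.96091444e-05]), 'tcp_pos': array([ 0.1987534 , -0.51257816,  0.23820877]), 'tcp_rot': array([[ 9.32388408e-01,  3.61457899e-01, -2.09253850e-04],
       [ 3.61457867e-01, -9.32387601e-01,  1.25338225e-03],
       [ 2.57939220e-04, -1.24427553e-03, -9.99999193e-01]]), 'ft_force': array([ 0.13772729, -0.33995022, -0.31279647]), 'torque': array([-0.05095215,  0.01644958, -0.01818923]), 'grip_force': 0.0, 'grip_width': 0.0884406720584558} 0.0187
```

View pics/scene0.png

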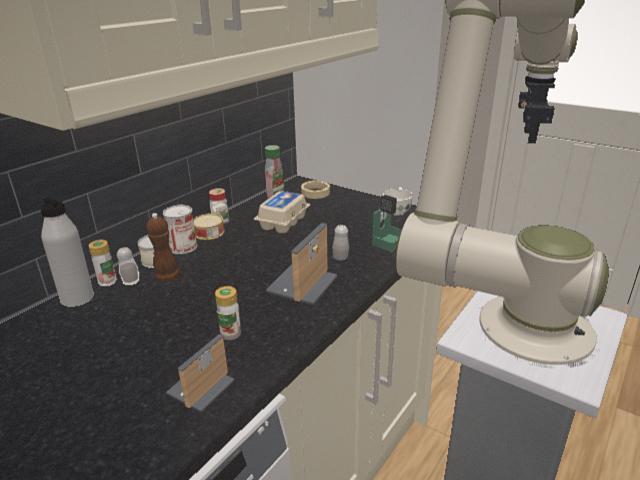

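View pics/top0.png

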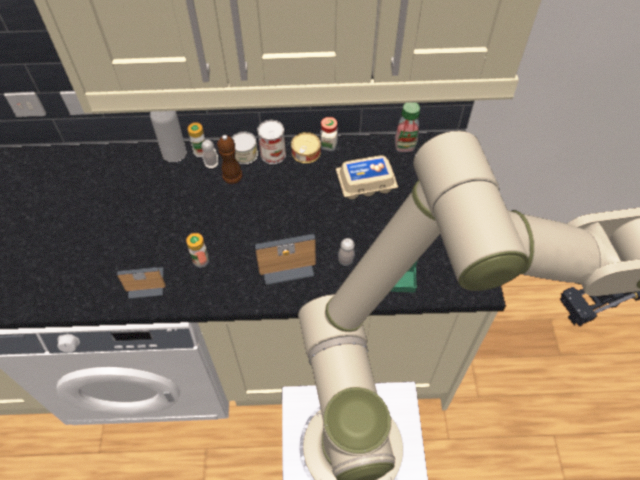

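The look-alikes for the organiser board are scene (312,262)/top (287,258), which is the large one with a brass stud, and scene (205,372)/top (142,283), which is smaller. The salt shaker candidates are scene (341,242) and (128,267), and the jars are (228,312) and (103,263). The only green tray is at scene (388,228), with its grip at (388,203). I choose the large board and check it in a close crop.

```bash
cat > h.py <<'E'
from station import manip, optics
import cv2,numpy as np
def wtc(n,s=None):
    m=optics.camera_model(n)
    if n!="wrist": return m,np.array(m["world_to_cam"])
    s=s or manip.get_state(); T=np.eye(4);T[:3,:3]=s["tcp_rot"];T[:3,3]=s["tcp_pos"]
    return m,np.linalg.inv(T@np.array(m["mount"]))
def proj(n,P,s=None):
    m,W=wtc(n,s);P=np.atleast_2d(P);c=P@W[:3,:3].T+W[:3,3]
    return np.c_[m["cx"]+m["fx"]*c[:,0]/-c[:,2],m["cy"]+m["fy"]*c[:,1]/c[:,2]]
def ray(n,uv,s=None):
    m,W=wtc(n,s);R=W[:3,:3];d=np.array([(uv[0]-m["cx"])/m["fx"],-(uv[1]-m["cy"])/m["fy"],-1.])
    return -R.T@W[:3,3],R.T@d
def onplane(n,uv,z,s=None):
    o,d=ray(n,uv,s);return o+d*(z-o[2])/d[2]
def tri(obs):
    A=np.zeros((3,3));b=np.zeros(3)
    for o,d in obs:
        d=d/np.linalg.norm(d);M=np.eye(3)-np.outer(d,d);A+=M;b+=M@o
    return np.linalg.solve(A,b)
E
python3 - <<'E'
from h import *
a=cv2.imread("pics/scene0.png");b=cv2.imread("pics/top0.png")
A=cv2.resize(a[170:310,260:420],None,fx=5,fy=5,interpolation=2)[:600,:800]
cv2.imwrite("pics/c1.png",A[:600])
B=cv2.resize(b[215:315,250:430],None,fx=4.4,fy=4.4,interpolation=2)
cv2.imwrite("pics/c2.png",B)
E
```

```text
(no output)
```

View pics/c1.png

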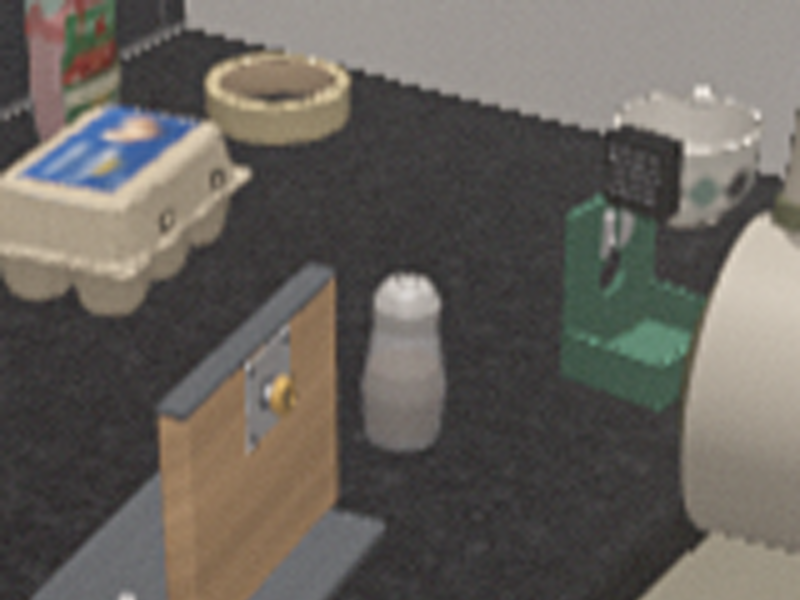

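View pics/c2.png

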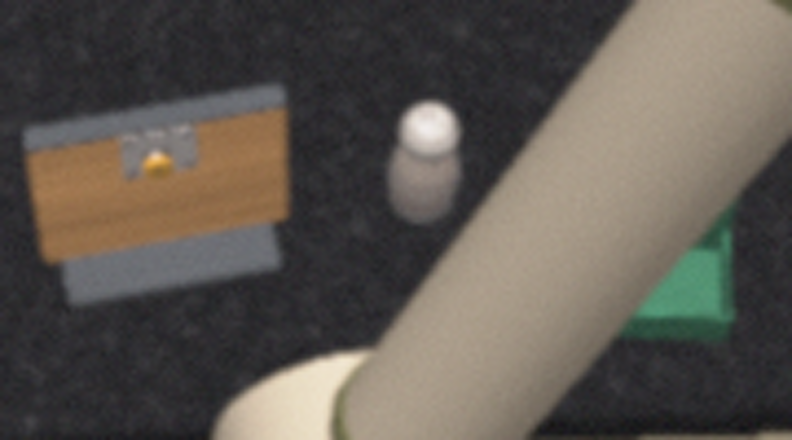

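The crops show the large board with a steel patch and a brass head at scene (317,249)/top (286,252), and the green tray with its keyhole plate and black grip at scene about (389,204). I'll compute the poses from these.

Run:
```python
from h import *
np.set_printoptions(precision=4,suppress=True)
for l,s,t in(("L",(299,253.6),(255.7,249.5)),("R",(327.4,224.4),(315.5,239.3))):
    print(l,tri([ray("scene",s),ray("top",t)]),onplane("scene",s,.136),onplane("top",t,.136))
print("head",tri([ray("scene",(317.2,248.8)),ray("top",(285.7,251.6))]))
print("small",[onplane("top",p,.1) for p in((120,272),(163,270))])
print("tray left: back",onplane("scene",(372.6,245),0),"front",onplane("scene",(392,251.6),0))
print("front right",onplane("top",(415.5,291.8),0),onplane("top",(416.6,287.3),.028),"backright",onplane("top",(416.6,263.9),.028))
print("grip top",onplane("scene",(382.4,195.4),.134),onplane("scene",(396.6,198),.134))
print("salt",onplane("top",(346,265),0),onplane("scene",(340.6,258),0),"cup",onplane("scene",(397,213),0))
```

```text
L [0.4518 0.213  0.1337] [0.447  0.2169 0.136 ] [0.4522 0.2132 0.136 ]
R [0.4798 0.0645 0.1309] [0.475  0.0723 0.136 ] [0.4758 0.0644 0.136 ]
head [0.4579 0.1398 0.109 ]
small [array([0.4238, 0.5539, 0.1   ]), array([0.4249, 0.4471, 0.1   ])]
tray left: back [ 0.4577 -0.1138  0.    ] front [ 0.3971 -0.1112  0.    ]
front right [ 0.39  -0.192  0.   ] [ 0.3879 -0.191   0.028 ] backright [ 0.4578 -0.1999  0.028 ]
grip top [ 0.4533 -0.1489  0.134 ] [ 0.4143 -0.1543  0.134 ]
salt [ 0.4793 -0.0165  0.    ] [ 0.4914 -0.0083  0.    ] cup [ 0.4975 -0.3274  0.    ]
```

>>> arm_command(moves="0 0.35 -0.25 -0.01 0 0 -2.69;0 0.35 -0.25 -0.01 0 0 -2.69;0 0.35 -0.25 -0.01 0 0 -2.69;0 0.35 -0.25 -0.01 0 0 -2.69;0 0.35 -0.25 -0.01 0 0 -2.69;0 0.35 -0.25 -0.01 0 0 -2.69;0 0.35 -0.25 -0.01 0 0 -2.69;0 0.35 -0.25 -0.01 0 0 -2.69;0 0.35 -0.25 -0.01 0 0 -2.69;0 0.35 -0.25 -0.01 0 0 -2.69;0 0.35 -0.25 -0.01 0 0 -2.69;0 0.35 -0.25 -0.01 0 0 -2.69")

```text
clock: 1.6
tcp_pos: [0.4346, -0.1531, 0.2485]
tcp_rot: [[-0.87, 0.493, -0.001], [0.493, 0.87, 0.0], [0.001, 0.0, -1.0]]
ft_force: [-0.1, 0.1, 0.4]
grip_width: 0.0884
grip_force: 0.0
```

>>> arm_command(moves="0 0 0 0 0 0 -0.43;0 0 0 0 0 0 -0.43;0 0 0 0 0 0 -0.43;0 0 0 0 0 0 -0.43")

```text
clock: 2.1
tcp_pos: [0.4347, -0.1531, 0.2485]
tcp_rot: [[-0.996, 0.092, -0.0], [0.092, 0.996, 0.0], [0.001, 0.0, -1.0]]
ft_force: [-0.0, 0.3, -0.6]
grip_width: 0.0882
grip_force: 0.0
```

Run:
```python
from h import *
import pickle
s=manip.get_state();im=optics.get_image("wrist")
pickle.dump(s,open("s1.pkl","wb"));cv2.imwrite("pics/w1.png",im[:,:,::-1]);print(s["tcp_pos"],s["tcp_rot"],s["q"])
```

```text
[ 0.43466322 -0.15314027  0.24853353] [[-9.95729836e-01  9.23139711e-02 -4.74495183e-04]
 [ 9.23138287e-02  9.95729912e-01  3.13797050e-04]
 [ 5.01436899e-04  2.68654618e-04 -9.99999838e-01]] [-5.96544941e-01  2.16079738e-01  1.51026332e+00 -7.05147413e-06
  1.41581842e+00 -2.07489465e+00]
```

View pics/w1.png

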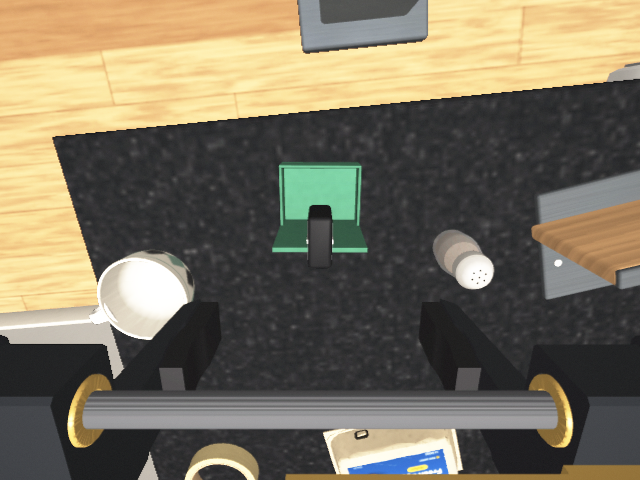

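The wrist view shows the tray well aligned with the tool. The grip top runs from (309,205) to (331,267), and the plate's back top edge from (273,250) to (367,250). The cup is at left and the salt shaker at right (460,262).

Run:
```python
from h import *
import pickle
s=pickle.load(open("s1.pkl","rb"))
np.set_printoptions(precision=4,suppress=True)
f=lambda p,z:onplane("wrist",p,z,s)
print("grip",f((309,207),.134),f((331,207),.134),f((309,267),.134),f((331,267),.134))
print("plate",f((273,250),.096),f((367,250),.096))
print("rim",f((280,163),.028),f((361,163),.028))
print("board top front",f((533,232),.136),f((614,278),.136))
print(proj("wrist",[[.434,-.152,.134]],s), "salt",f((474,275),.09))
```

```text
grip [ 0.4108 -0.1583  0.134 ] [ 0.4122 -0.1428  0.134 ] [ 0.4563 -0.163   0.134 ] [ 0.4578 -0.1466  0.134 ]
plate [ 0.4535 -0.1941  0.096 ] [ 0.4608 -0.1153  0.096 ]
rim [ 0.3897 -0.1869  0.028 ] [ 0.3968 -0.1096  0.028 ]
board top front [0.4434 0.     0.136 ] [0.4855 0.0637 0.136 ]
[[320.8744 237.3818]] salt [ 0.495  -0.0223  0.09  ]
```

>>> arm_command(moves="0 0.07 0.27 0.04 -0.08 -0.6 -0.27;0 0.07 0.27 0.04 -0.08 -0.6 -0.27;0 0.07 0.27 0.04 -0.08 -0.6 -0.27;0 0.07 0.27 0.04 -0.08 -0.6 -0.27;0 0.07 0.27 0.04 -0.08 -0.6 -0.27;0 0.07 0.27 0.04 -0.08 -0.6 -0.27;0 0.07 0.27 0.04 -0.08 -0.6 -0.27;0 0.07 0.27 0.04 -0.08 -0.6 -0.27;0 0.07 0.27 0.04 -0.08 -0.6 -0.27")

```text
clock: 3.28
tcp_pos: [0.3902, 0.1212, 0.2089]
tcp_rot: [[-0.809, -0.183, 0.559], [-0.152, 0.983, 0.101], [-0.568, -0.004, -0.823]]
ft_force: [0.6, -0.0, 0.7]
grip_width: 0.0876
grip_force: 0.0
```

Run:
```python
from h import *
import pickle
s=manip.get_state();im=optics.get_image("wrist")
pickle.dump(s,open("s2.pkl","wb"));cv2.imwrite("pics/w2.png",im[:,:,::-1]);print(s["tcp_pos"],s["tcp_rot"],s["q"])
```

```text
[0.39022317 0.12121048 0.20886156] [[-0.80907625 -0.18251601  0.55864436]
 [-0.15239703  0.98319547  0.10050777]
 [-0.56760088 -0.00381729 -0.823295  ]] [-0.08708063 -0.04421466  2.08962359  0.29928889  0.52866688 -2.05779919]
```

View pics/w2.png

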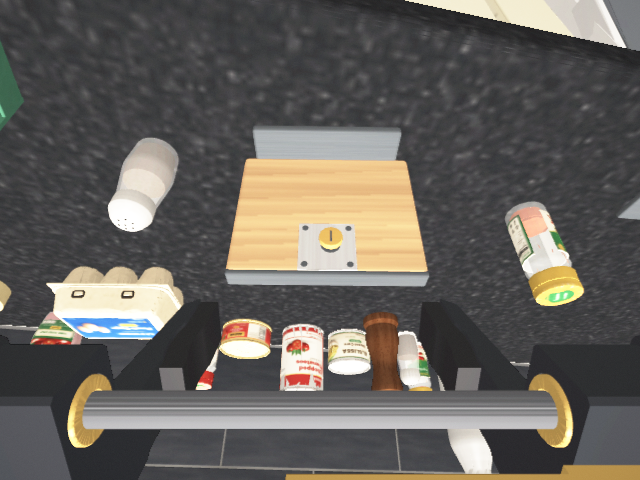

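The tilted wrist view shows the board's face with corners at about (246,160), (406,162), (426,272) and (228,271). The brass head is at about (330,236), slightly right of the steel patch centre (327,246).

```bash
cat > board.py <<'E'
from h import *
import pickle
from scipy.optimize import least_squares
np.set_printoptions(precision=4,suppress=True)
s=pickle.load(open("s2.pkl","rb"));im=cv2.imread("pics/w2.png")
h=cv2.cvtColor(im,cv2.COLOR_BGR2HSV)
wood=((h[...,0]>8)&(h[...,0]<25)&(h[...,1]>60)&(h[...,2]>120)).astype(np.uint8);
M=np.zeros_like(wood);M[150:280,220:435]=wood[150:280,220:435]
c=max(cv2.findContours(M,0,2)[0],key=cv2.contourArea);hull=cv2.convexHull(c)
q=cv2.approxPolyDP(hull,6,True)[:,0].astype(float);print("corners",q.tolist())
roi=(slice(222,262),slice(312,350));hh=h[roi]
g=((hh[...,0]>15)&(hh[...,0]<32)&(hh[...,1]>110)).astype(np.uint8)
n,_,st,ce=cv2.connectedComponentsWithStats(g);print("gold",st[1:].tolist(),ce[1:]+[312,222])
cv2.imwrite("pics/w2c.png",cv2.resize(im[150:285,220:435],None,fx=3.7,fy=3.7,interpolation=2))
# fit board pose x,y,yaw (z=0 known) to the corners
L=np.array([[0,-.075,.010],[0,.075,.010],[0,.075,.136],[0,-.075,.136]])
def W(p,l):
    c_,s_=np.cos(p[2]),np.sin(p[2]);return l@np.array([[c_,s_,0],[-s_,c_,0],[0,0,1]])+[p[0],p[1],p[3]]
o=np.array([min(q.tolist(),key=lambda a:np.hypot(a[0]-u,a[1]-v)) for u,v in((246,160),(406,162),(426,272),(228,271))])
o+=np.array([[-.5,-.5],[.5,-.5],[.5,.5],[-.5,.5]])
r=least_squares(lambda p:(proj("wrist",W(p,L),s)-o).ravel(),[.465,.14,.186,0]);P=r.x
print("board x,y,yaw,zoff",P,"resid",r.fun)
def head(uv,x=-.0115):
    C,d=ray("wrist",uv,s);R=np.array([[np.cos(P[2]),np.sin(P[2]),0],[-np.sin(P[2]),np.cos(P[2]),0],[0,0,1]])
    C=R@(C-[P[0],P[1],P[3]]);d=R@d;return C+d*(x-C[0])/d[0]
if __name__=="__main__":
    for i in range(1,n): 
        if st[i,4]>40: print("head",head(ce[i]+[312,222]),head(ce[i]+[312,222],-.0105))
    print("patch c",head((327.3,246.5),0))
E
python3 board.py
```

```text
corners [[246.0, 159.0], [405.0, 161.0], [427.0, 270.0], [226.0, 268.0]]
gold [[7, 5, 24, 18, 315], [10, 23, 1, 1, 1], [12, 25, 1, 1, 1], [23, 24, 4, 3, 4], [14, 26, 1, 1, 1], [19, 27, 1, 1, 1]] [[330.2508 236.1937]
 [322.     245.    ]
 [324.     247.    ]
 [336.5    247.25  ]
 [326.     248.    ]
 [331.     249.    ]]
board x,y,yaw,zoff [ 0.4736  0.1416  0.1708 -0.0072] resid [ 0.8072 -1.2833 -0.7194 -1.3598 -0.7295  1.0217  0.6551  1.066 ]
head [-0.0115  0.0026  0.1124] [-0.0105  0.0026  0.1116]
patch c [0.     0.0007 0.1137]
```

View pics/w2c.png

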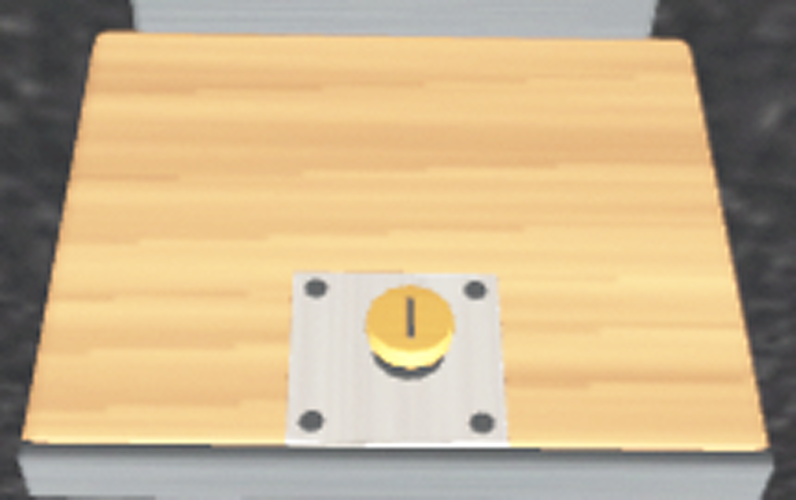

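```bash
cat > fit.py <<'E'
import board as B
from board import *
cr=np.array([[98,33],[690,40],[768,448],[22,442],[293,272],[497,274],[508,446],[285,445.]])
o=(cr+.5)/3.7-.5+[220,150]
def pts(p):
    zt,w=p[4],p[5]
    return W(p,np.array([[0,-.075,.010],[0,.075,.010],[0,.075,zt],[0,-.075,zt],[0,-w,.110-w],[0,w,.110-w],[0,w,.110+w],[0,-w,.110+w]]))
def run(prior):
    return least_squares(lambda p:np.r_[(proj("wrist",pts(p),s)-o).ravel(),p[3]/prior],[.465,.14,.186,0,.133,.0225])
for pr in(.0005,.002):
    r=run(pr);B.P[:]=r.x[:4];print(r.x,"\n",r.fun.reshape(-1)[:16].reshape(8,2).tolist() if 0 else np.abs(r.fun).max())
    hb=head((330.4,235.45));print("head board",hb,"world",W(r.x,hb[None]),"tip plane origin")
E
python3 fit.py
```

```text
corners [[246.0, 159.0], [405.0, 161.0], [427.0, 270.0], [226.0, 268.0]]
gold [[7, 5, 24, 18, 315], [10, 23, 1, 1, 1], [12, 25, 1, 1, 1], [23, 24, 4, 3, 4], [14, 26, 1, 1, 1], [19, 27, 1, 1, 1]] [[330.2508 236.1937]
 [322.     245.    ]
 [324.     247.    ]
 [336.5    247.25  ]
 [326.     248.    ]
 [331.     249.    ]]
board x,y,yaw,zoff [ 0.4736  0.1416  0.1708 -0.0072] resid [ 0.8072 -1.2833 -0.7194 -1.3598 -0.7295  1.0217  0.6551  1.066 ]
[ 0.4694  0.1408  0.1722 -0.0006  0.1314  0.0221] 
 1.4451575467044222
head board [-0.0115  0.0025  0.1084] world [[0.4576 0.1414 0.1079]] tip plane origin
[ 0.4713  0.1412  0.1724 -0.0024  0.1322  0.0224] 
 1.211799755276533
head board [-0.0115  0.0026  0.1088] world [[0.4595 0.1418 0.1064]] tip plane origin
```

```bash
cat >> h.py <<'E'
from scipy.spatial.transform import Rotation as Ro
def go(pos,yaw,s=None):
    "shift+turn in tool axes to TCP pos, pointing down, tool x at -x rotated by yaw"
    s=s or manip.get_state();R=np.array(s["tcp_rot"]);c,q=np.cos(yaw),np.sin(yaw)
    T=np.array([[-c,-q,0],[-q,c,0],[0,0,-1.]])
    print(np.round(R.T@(np.array(pos)-s["tcp_pos"]),4),np.round(Ro.from_matrix(R.T@T).as_rotvec(),4))
E
python3 -c "
from h import *
go([.434,-.1527,.21],-.092)"
```

```text
[ 0.0056 -0.2775 -0.0041] [0.0796 0.6001 0.2685]
```

>>> arm_command(moves="0 0.006 -0.2775 -0.004 0.08 0.6 0.268;0 0.006 -0.2775 -0.004 0.08 0.6 0.268;0 0.006 -0.2775 -0.004 0.08 0.6 0.268;0 0.006 -0.2775 -0.004 0.08 0.6 0.268;0 0.006 -0.2775 -0.004 0.08 0.6 0.268;0 0.006 -0.2775 -0.004 0.08 0.6 0.268;0 0.006 -0.2775 -0.004 0.08 0.6 0.268;0 0.006 -0.2775 -0.004 0.08 0.6 0.268;0 0.006 -0.2775 -0.004 0.08 0.6 0.268")

```text
clock: 4.45
tcp_pos: [0.4338, -0.1512, 0.2099]
tcp_rot: [[-0.996, 0.089, 0.0], [0.089, 0.996, -0.001], [-0.001, -0.001, -1.0]]
ft_force: [0.1, 0.0, -1.0]
grip_width: 0.088
grip_force: 0.0
```

```bash
python3 -c "
from h import *
go([.434,-.1527,.098],-.092)"
```

```text
[-0.0002 -0.0014  0.1119] [-0.0007  0.0005  0.0032]
```

>>> arm_command(moves="0 0 -0.0014 0.05 0 0 0.003;0 0 -0.0014 0.09 0 0 0.003;0 0 -0.0014 0.112 0 0 0.003;0 0 -0.0014 0.112 0 0 0.003;1 0 -0.0014 0.112 0 0 0.003;1 0 -0.0014 0.112 0 0 0.003;1 0 -0.0014 0.112 0 0 0.003;1 0 -0.0014 0.112 0 0 0.003;1 0 -0.0014 0.112 0 0 0.003;1 0 -0.0014 0.112 0 0 0.003", force=40)

```text
clock: 5.7
tcp_pos: [0.4338, -0.1534, 0.0977]
tcp_rot: [[-0.996, 0.093, 0.0], [0.093, 0.996, -0.001], [-0.0, -0.001, -1.0]]
ft_force: [0.3, -0.5, -0.0]
grip_width: 0.0303
grip_force: 0.0
```

>>> arm_command(moves="1 0 0 0 0 0 0;1 0 0 0 0 0 0;1 0 0 0 0 0 0;1 0 0 0 0 0 0")

```text
clock: 6.2
tcp_pos: [0.4337, -0.1534, 0.0976]
tcp_rot: [[-0.996, 0.093, -0.0], [0.093, 0.996, -0.0], [0.0, -0.0, -1.0]]
ft_force: [-0.2, -0.4, -0.7]
grip_width: 0.0177
grip_force: 40.0
```

>>> arm_command(moves="1 0 0 -0.05 0 0 0;1 0 0 -0.1 0 0 0;1 0 0 -0.145 0 0 0;1 0 0 -0.145 0 0 0;1 0 0 -0.145 0 0 0")

```text
clock: 6.82
tcp_pos: [0.4332, -0.153, 0.2414]
tcp_rot: [[-0.996, 0.093, -0.002], [0.093, 0.996, 0.001], [0.002, 0.001, -1.0]]
ft_force: [0.5, 0.3, -2.9]
grip_width: 0.0175
grip_force: 40.0
```

```bash
python3 -c "
from h import *
s=manip.get_state();print(s['tcp_pos'],s['ft_force'],s['grip_width'])
go([.4127,.1334,.2426],.175)"
```

```text
[ 0.4332348  -0.15301954  0.24143318] [ 0.54145504  0.30248417 -2.91494657] 0.017523874835057192
[ 0.047   0.2833 -0.0009] [ 0.0008 -0.0018 -0.268 ]
```

>>> arm_command(moves="1 0.008 0.047 0 0 0 -0.045;1 0.016 0.094 0 0 0 -0.09;1 0.024 0.142 0 0 0 -0.135;1 0.032 0.19 0 0 0 -0.18;1 0.04 0.237 0 0 0 -0.225;1 0.047 0.283 0 0 0 -0.268;1 0.047 0.283 0 0 0 -0.268;1 0.047 0.283 0.04 0 0 -0.268;1 0.047 0.283 0.084 0 0 -0.268;1 0.047 0.283 0.084 0 0 -0.268;1 0.047 0.283 0.084 0 0 -0.268")

```text
clock: 8.2
tcp_pos: [0.4139, 0.1323, 0.1594]
tcp_rot: [[-0.985, -0.173, 0.001], [-0.173, 0.985, -0.001], [-0.001, -0.001, -1.0]]
ft_force: [0.9, -0.2, -2.4]
grip_width: 0.0183
grip_force: 40.0
```

Run:
```python
from h import *
np.set_printoptions(precision=4,suppress=True)
s=manip.get_state();print(s['tcp_pos'],s['ft_force'],s['torque'])
go([.4127,.1334,.1576],.175,s)
a=optics.get_image("scene")[:,:,::-1];w=optics.get_image("wrist")[:,:,::-1]
A=cv2.resize(a[200:300,280:380],(500,500),interpolation=2)
cv2.imwrite("pics/s3.png",A)
```

```text
[0.4139 0.1323 0.1594] [ 0.8737 -0.172  -2.3663] [ 0.063  -0.1642  0.0122]
[0.001  0.0013 0.0018] [-0.0008  0.0007 -0.0007]
```

View pics/s3.png

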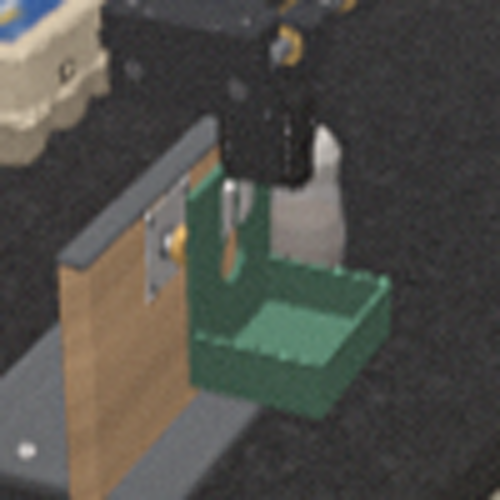

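The scene crop shows the plate just in front of the stud. The head is at crop (178,243) and the keyhole's entry at about (232,258).

Run:
```python
from h import *
s=manip.get_state();t=np.array(s["tcp_pos"]);ex=np.array([.985,.173,0])
e=t+.0205*ex;e[2]=t[2]-.0976+.048
print("entry mid-plate",proj("scene",e[None]),"head front",proj("scene",[[.458,.1414,.108]]))
print("front face bottom of entry/top",[(proj("scene",(e-[0,0,dz])[None])-[280,200])*5 for dz in(.012,0,-.012,-.032)])
```

```text
entry mid-plate [[326.15762369 250.05751503]] head front [[316.14374422 248.99553166]]
front face bottom of entry/top [array([[231.13121103, 273.57597679]]), array([[230.78811846, 250.28757516]]), array([[230.44158852, 226.76585188]]), array([[229.85625852, 187.03488346]])]
```

>>> arm_command(moves="1 0.001 0.0013 0.0018 0 0 0;1 0.001 0.0013 0.0018 0 0 0;1 -0.007 0.0013 0.0018 0 0 0;1 -0.014 0.0013 0.0018 0 0 0;1 -0.018 0.0013 0.0018 0 0 0;1 -0.021 0.0013 0.0018 0 0 0;1 -0.021 0.0013 0.0018 0 0 0")

```text
clock: 9.18
tcp_pos: [0.4338, 0.1377, 0.1567]
tcp_rot: [[-0.985, -0.174, -0.0], [-0.174, 0.985, -0.001], [0.0, -0.001, -1.0]]
ft_force: [0.7, -0.5, -2.4]
grip_width: 0.0181
grip_force: 40.0
```

```bash
cat > st.py <<'E'
from h import *
np.set_printoptions(precision=4,suppress=True)
s=manip.get_state();R=np.array([[.985,.173,0],[-.173,.985,0],[0,0,1]])
print("t",s["clock"],"tcp rel contact (board)",R@(s["tcp_pos"]-np.array([.4471,.1395,.1576])),"F board",R@s["ft_force"],"M",R@s["torque"])
E
python3 st.py
```

```text
t 9.175 tcp rel contact (board) [-0.0134  0.0005 -0.0009] F board [ 0.6007 -0.6092 -2.36  ] M [ 0.112  -0.1477 -0.0455]
```

>>> arm_command(moves="1 -0.001 -0.0005 -0.001 0 0 0;1 -0.003 -0.0005 -0.001 0 0 0;1 -0.004 -0.0005 -0.001 0 0 0;1 -0.005 -0.0005 -0.001 0 0 0")

```text
clock: 9.68
tcp_pos: [0.4388, 0.1381, 0.1577]
tcp_rot: [[-0.985, -0.174, 0.0], [-0.174, 0.985, -0.001], [0.0, -0.001, -1.0]]
ft_force: [-0.1, 0.0, -2.3]
grip_width: 0.0177
grip_force: 40.0
```

```bash
python3 st.py
```

```text
t 9.675 tcp rel contact (board) [-0.0085  0.      0.0001] F board [-0.0683  0.0393 -2.304 ] M [ 0.0115 -0.1659  0.0253]
```

>>> arm_command(moves="1 -0.001 0 0 0 0 0;1 -0.002 0 0 0 0 0;1 -0.003 0 0 0 0 0;1 -0.004 0 0 0 0 0;1 -0.005 0 0 0 0 0")

```text
clock: 10.3
tcp_pos: [0.4431, 0.1389, 0.1576]
tcp_rot: [[-0.985, -0.174, -0.002], [-0.174, 0.985, -0.001], [0.002, -0.0, -1.0]]
ft_force: [-4.1, -1.5, -0.6]
grip_width: 0.0175
grip_force: 40.0
```

```bash
python3 st.py
```

```text
t 10.3 tcp rel contact (board) [-0.0041  0.0001  0.    ] F board [-4.3385 -0.7346 -0.6366] M [ 0.0333  0.6944 -0.0992]
```

Run:
```python
from h import *
a=optics.get_image("scene")[:,:,::-1];b=optics.get_image("top")[:,:,::-1]
A=cv2.resize(a[205:285,285:365],(560,560),interpolation=2)
B=cv2.resize(b[225:305,245:335],None,fx=7,fy=7,interpolation=2)[:,:240] if 0 else None
cv2.imwrite("pics/s4.png",A)
```

```text
(no output)
```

View pics/s4.png

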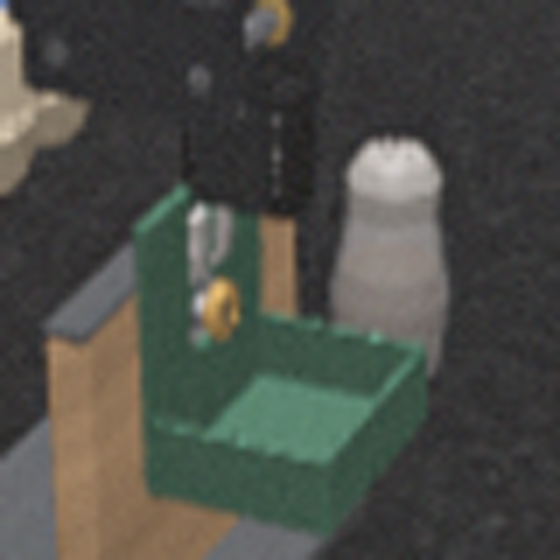

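The head is through the entry at crop (222,308) and the plate is against the board. Next I slide the tray down.

>>> arm_command(moves="1 0 0 0 0 0 0;1 0 0 0.002 0 0 0;1 0 0 0.004 0 0 0;1 0 0 0.006 0 0 0;1 0 0 0.008 0 0 0;1 0 0 0.010 0 0 0")

```text
clock: 11.15
tcp_pos: [0.443, 0.1388, 0.1475]
tcp_rot: [[-0.985, -0.174, -0.001], [-0.174, 0.985, -0.001], [0.002, -0.001, -1.0]]
ft_force: [-5.3, -0.6, -0.0]
grip_width: 0.0176
grip_force: 40.0
```

```bash
python3 st.py
```

```text
t 11.15 tcp rel contact (board) [-0.0042  0.0001 -0.0101] F board [-5.3218  0.3045 -0.0436] M [-0.0085  0.823  -0.1417]
```

Moving freely, with no side force. I continue down.

>>> arm_command(moves="1 0 0 0.002 0 0 0;1 0 0 0.004 0 0 0;1 0 0 0.006 0 0 0;1 0 0 0.008 0 0 0")

```text
clock: 11.65
tcp_pos: [0.4429, 0.1389, 0.14]
tcp_rot: [[-0.985, -0.174, -0.001], [-0.174, 0.985, -0.001], [0.001, -0.001, -1.0]]
ft_force: [-7.5, -1.5, 6.4]
grip_width: 0.0178
grip_force: 40.0
```

```bash
python3 st.py
```

```text
t 11.65 tcp rel contact (board) [-0.0043  0.0001 -0.0176] F board [-7.6723 -0.1834  6.4309] M [-0.0518  1.1767 -0.1392]
```

>>> arm_command(moves="1 0.0003 0 0.002 0 0 0;1 0.0003 0 0.004 0 0 0;1 0.0003 0 0.006 0 0 0")

```text
clock: 12.02
tcp_pos: [0.4429, 0.1388, 0.1341]
tcp_rot: [[-0.985, -0.174, -0.0], [-0.174, 0.985, -0.001], [0.001, -0.001, -1.0]]
ft_force: [-7.9, -1.4, 6.2]
grip_width: 0.0177
grip_force: 40.0
```

```bash
python3 st.py
```

```text
t 12.025 tcp rel contact (board) [-0.0043  0.0001 -0.0235] F board [-8.0055 -0.0196  6.2423] M [-0.0846  0.9565 -0.1496]
```

>>> arm_command(moves="1 0.0003 0 0.001 0 0 0;1 0.0003 0 0.002 0 0 0;1 0.0003 0 0.003 0 0 0")

```text
clock: 12.4
tcp_pos: [0.4429, 0.1388, 0.1312]
tcp_rot: [[-0.985, -0.174, 0.0], [-0.174, 0.985, -0.001], [-0.0, -0.001, -1.0]]
ft_force: [-5.8, -1.8, 4.5]
grip_width: 0.018
grip_force: 40.0
```

```bash
python3 st.py
```

```text
t 12.4 tcp rel contact (board) [-0.0043  0.     -0.0264] F board [-6.0483 -0.7806  4.5049] M [ 0.0069  0.7649 -0.1505]
```

>>> arm_command(moves="1 0 0 0.0007 0 0 0;1 0 0 0.0014 0 0 0;1 0 0 0.0014 0 0 0")

```text
clock: 12.78
tcp_pos: [0.4429, 0.1388, 0.13]
tcp_rot: [[-0.985, -0.174, 0.001], [-0.174, 0.985, -0.001], [-0.0, -0.001, -1.0]]
ft_force: [-6.8, 0.2, 7.7]
grip_width: 0.0177
grip_force: 40.0
```

```bash
python3 st.py
```

```text
t 12.775 tcp rel contact (board) [-0.0043  0.     -0.0276] F board [-6.6829  1.3668  7.6849] M [-0.041   0.9246 -0.1454]
```

>>> arm_command(moves="1 0 0 0.0004 0 0 0;1 0 0 0.0008 0 0 0")

```text
clock: 13.02
tcp_pos: [0.4429, 0.1388, 0.1298]
tcp_rot: [[-0.985, -0.174, 0.001], [-0.174, 0.985, -0.001], [-0.001, -0.001, -1.0]]
ft_force: [-10.1, -2.5, 16.5]
grip_width: 0.0178
grip_force: 40.0
```

```bash
python3 st.py
```

```text
t 13.025 tcp rel contact (board) [-0.0042  0.     -0.0278] F board [-10.4125  -0.7063  16.504 ] M [-0.0105  1.5152 -0.1572]
```

Hard stop felt at 27.8 mm. I relax the load, hold, then open the fingers and retreat upward.

>>> arm_command(moves="1 0 0 -0.0006 0 0 0;1 0.0003 0 -0.0008 0 0 0;1 0.0005 0 -0.0008 0 0 0;0.75 0.0005 0 -0.0008 0 0 0;0.75 0.0005 0 -0.0008 0 0 0;0.75 0.0005 0 -0.0008 0 0 0;0.75 0.0005 0 -0.0008 0 0 0", force=20)

```text
clock: 13.9
tcp_pos: [0.4427, 0.1387, 0.1293]
tcp_rot: [[-0.985, -0.174, 0.0], [-0.174, 0.985, -0.001], [-0.0, -0.001, -1.0]]
ft_force: [1.1, -0.5, -0.2]
grip_width: 0.0224
grip_force: 0.0
```

```bash
python3 st.py
```

```text
t 13.9 tcp rel contact (board) [-0.0045 -0.     -0.0283] F board [ 1.023 -0.732 -0.206] M [-0.0508 -0.1253 -0.0542]
```

>>> arm_command(moves="0.6 0 0 0 0 0 0;0.6 0 0 0 0 0 0;0.6 0 0 0 0 0 0;0.6 0 0 -0.02 0 0 0;0.6 0 0 -0.05 0 0 0;0.6 0 0 -0.1 0 0 0;0.6 0 0 -0.14 0 0 0;0.6 0 0 -0.14 0 0 0;0.6 0 0 -0.14 0 0 0")

```text
clock: 15.02
tcp_pos: [0.4422, 0.1388, 0.2685]
tcp_rot: [[-0.985, -0.174, -0.001], [-0.174, 0.985, -0.001], [0.001, -0.0, -1.0]]
ft_force: [0.1, -0.8, 0.4]
grip_width: 0.0352
grip_force: 0.0
```

Run:
```python
from h import *
a=optics.get_image("scene")[:,:,::-1];w=optics.get_image("wrist")[:,:,::-1]
A=cv2.resize(a[200:290,275:365],(480,480),interpolation=2)
cv2.imwrite("pics/end.png",np.hstack([A,cv2.resize(w[100:400,220:420],(320,480))]))
```

```text
(no output)
```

View pics/end.png

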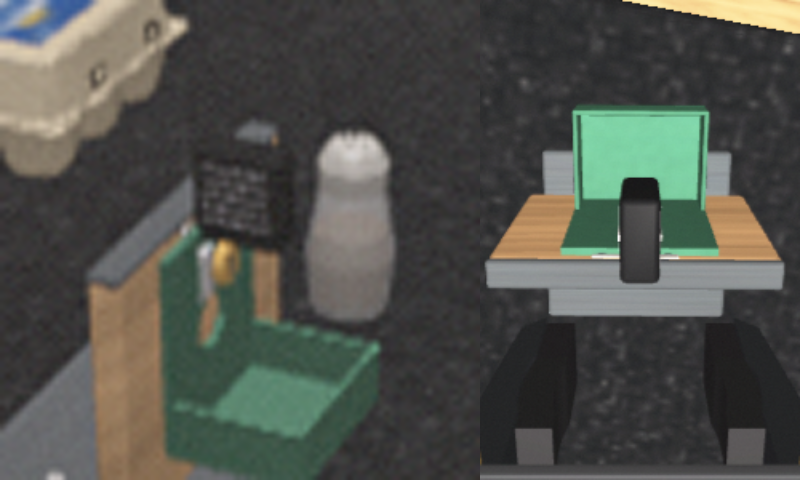

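The tray hangs upright and flat on the board, with the head at the top of the slot (crop (225,262)) and the gripper clear.

```bash
python3 -c "
from station import workorder
print(workorder.close_job())"
```

```text
the job is handed in; nothing more can be done
None
```

The tray hangs on the stud, pressed to its hard stop and released; the job was handed in at about 15 s, with no verdict returned and the highest wrist-force reading about 16.5 N down and 10 N into the board.

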